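Tip the tube out of one bay of a two-bay caddy

TASK

Lift the metal two-bay caddy by its upright grip and tip it over the square open tray so that the sample tube rolls out of its bay into the tray, while the roll of labels stays in the other bay. Then set the caddy down upright on the worktop beside the tray and let go. Do not touch the tube or the roll of labels with the fingers.

Things in the scene. Friction and masses are not known exactly. Their poses are not given: they have to be found in the camera images.
- caddy_grip (a point): Metal caddy 227 x 84 mm, 0.25 kg, x along its length, z up. Point: centre of its upright grip, 90 mm above its underside; plate 14 mm thick in x, 50 wide, from 18 mm below to 18 above; pinch across the 14. A divider below it parts bays at +x and -x: sides 42 mm high, floor flat to 78 mm out, then a 19 degree ramp to an open lip at 112 mm, 14 up. Tipped 50 degrees, lip down, a bay empties.
- tube_center (a point): Small capped sample tube, 48 mm long and 14 mm across, 12 g, lying crosswise in one of the caddy's bays (either one, at +x or -x of the grip). The point is its centre; its y axis runs along the tube, the cap at -y.
- labels_center (a point): Roll of labels, a flat disc 63 mm across and 26 mm high, 60 g, lying flat in the caddy's other bay. The point is its centre.
- tray_rim (a point): Square open-topped white tray, 170 x 170 mm and 50 mm high, walls and floor 4 mm; it stands fixed on the worktop. The point is the centre of its open top, 50 mm above the worktop; x and y along its sides, z up. Room walls stand at x = 0.96 and y = -0.52: the hand and wrist lean toward the side that is poured to, so pour away from a near wall.
Things that resemble listed ones, but are neither listed nor needed, are in the scene too. Of the things that look like the part that bears labels_center, the largest one is meant.

How it is judged:
On the way, in this order (a step that is already met when the one before it is completed fails the run):
1. the caddy is lifted with the tube still in it (height (world z) of caddy_grip above 0.12 m and distance between tube_center and caddy_grip below 0.135 m), for 0.1 s.
2. the caddy is tipped at least 17 degrees above the tray (angle between caddy_grip's own z axis and vertical above 0.3 rad and height (world z) of caddy_grip above 0.12 m and horizontal distance between caddy_grip and tray_rim below 0.22 m), for 0.1 s.
At the end, for the whole second after the job is handed in: The tube lies in the tray (centre inside the walls, below 40 mm), the roll of labels lies in its bay of the caddy, and the caddy stands upright (within 7 degrees) on the worktop (grip at 90 mm, 10 mm either way), released and at rest (x of tube_center in the frame of tray_rim between -0.083 and 0.083 m and y of tube_center in the frame of tray_rim between -0.083 and 0.083 m and height (world z) of tube_center below 0.04 m and distance between labels_center and caddy_grip below 0.125 m and y of labels_center in the frame of caddy_grip between -0.03 and 0.03 m and height (world z) of labels_center below 0.045 m and angle between caddy_grip's own z axis and vertical below 0.12 rad and height (world z) of caddy_grip between 0.08 and 0.1 m and linear speed of caddy below 0.02 m/s); the robot touches nothing.
It fails at once if the roll of labels leaves the caddy (distance between labels_center and caddy_grip above 0.135 m).
It fails at once if the fingers touch the tube (contact force between the fingers and tube above 0.3 N).
It fails at once if the fingers touch the roll of labels (contact force between the fingers and labels above 0.3 N).
It also fails if it takes over 59 s, if anything falls off the work surface, if the arm or the gripper's body presses on something with over 40 N, if the wrist force passes 120 N, or if a joint passes its speed limit or range.

ROBOT

A 6-joint arm with a two-finger parallel gripper is mounted at the origin on a cart in front of the work surface, level with it; the furniture and walls round the work are solid. World frame = base frame: x ahead of the robot, y to its left, z up, the work surface at z = 0. Lengths are in m, angles in rad, forces in N, time in s.
With the tool pointing down it reaches from about 0.4 to 0.825 m from the base axis. Payload 7 kg.
Tool frame: the origin (TCP) lies between the finger pads; the fingertips stand 8 mm ahead of it and the grasp point (between the pads) lies 11 mm behind it (arm.finger_overhang is the distance from the TCP to the fingertips, in m); z points along the fingers, y is the line along which they close (so a half turn about z gives the same grasp; the last joint's range is limited). The gripper opens to 88 mm and grips with 3 to 60 N. Pads are 19 mm wide; open, the fingers measure 130 mm over their backs; the gripper's body (78 mm by 193 mm) begins 47 mm behind the grasp point.
Start: joints at [1.617, 0.359, 0.012, 0, -1.224, -0.288], TCP at [0.162, 0.655, 0.235] pointing down, gripper open.
Joint ranges: [-3.07, 3.07], [-1.43, 2.12], [-1.02, 1.25], [-3.03, 1.67], [-3.05, -0], [-3.03, 3.03]. Speed limits (rad/s): [2.39, 2.39, 3.01, 3.14, 3.14, 3.14].

INTERFACE

Orientations are given as [roll, pitch, yaw] about the fixed x, y, z axes, in that order (R = Rz(yaw) Ry(pitch) Rx(roll)).
In Python, from station import arm gives the robot as it stands.
- The arm moves only by the tool move_arm, never from a script. Its argument "rows" is text: rows parted by semicolons, each of 7 numbers parted by spaces: the turn, a rotation vector about the tool's x, y, z in degrees, then the shift along the tool's x, y, z in m, then the finger opening in m, from 0 to 0.0876. A call has 1 to 8 rows; each row shifts and turns the commanded pose from where the row before left it, along the tool's axes as they then stand; what a row does not reach is not made up. A row lasts 1/8 s, in which the tool goes at most 62.5 mm and 10.7 degrees, less where a joint would pass 70% of its speed; a pose out of reach is approached as far as the arm can. A call is refused whole if a number of a shift passes 0.0625 or a number of a turn 10.7, either way. A call with a gripper value outside its range is refused whole. The fingers move at their own pace and stop on an object; "squeeze" is the grip in N (left out, the last holds). Time passes only in rows, so rows that do not move let the fingers close. It gives the time, the measured TCP pose, the force, the opening and the grip force at its end, in the units of the state.
- arm.get_state(): the state, without advancing time (a new reading comes with each control period).
- arm.grab_frame(name): name is "side" or "top" or "wrist"; returns (picture, depth): 384x512x3 uint8, blue, green, red; 384x512 float32, m along the optical axis (not along the pixel's ray), 0 where there is no reading.
- arm.camera_model(name): a dict with "mtx" (3x3 intrinsics, pixels), "camera_from_world" (4x4, takes a point from world to camera coordinates); the wrist camera has in their place "mount" (4x4, takes a point from camera to tool coordinates, whose origin is the TCP and whose axes are the flange's). Camera axes: x right, y down, z forward; pixel columns grow to the right and rows downward; lengths in m; the calibration is good to about 2 mm. A picture is of the moment at which its call begins: read the wrist's pose just before it. camera_model takes no time and is no camera call.
- arm.job_done(): hands the job in; it is judged then, once.
The state is a dict: "t": time; "q": joint angles; "qd": joint speeds; "joint_efforts": joint torques, N m; "eef_pos": TCP position; "ee_rot": TCP orientation; "force": force on the tool from outside, world axes, zero at the start; "moment": the same for the moment, N m; "width": finger opening in m; "gripper_force": force on a finger pad.
Only numpy, scipy, OpenCV 4.12 (cv2) and the standard library are available. Lean on these libraries where they do the work, as an engineer would, in place of code of your own. Each camera call takes 0.05 s, during which the arm holds its last target. There are 200 camera calls.

## Working session

There is one attempt and no reset: what is moved stays moved. The work goes in short steps, Python scripts to look and compute and a tool call to move; the robot and the scene stay as the last step left them, time stands still between calls to the robot, and variables do not carry over. Pictures are saved under pics/ and viewed, at most 10 in all, crops included, and the job is handed in when it is done.

Besides the shell and the picture viewer there is one more tool, called after ">>>" by a JSON object that holds its "api" and its "payload". move_arm: Moves the arm, as the interface text tells. Its arguments: {"type":"object","properties":{"rows":{"type":"string"},"squeeze":{"type":"number"}},"required":["rows"]}

```bash
mkdir -p pics; cat > h.py <<'E'
import numpy as np,cv2
from scipy.spatial.transform import Rotation as R
from station import arm
def grab(n,save=True):
    s=arm.get_state(); im,d=arm.grab_frame(n); c=arm.camera_model(n)
    if n=="wrist":
        T=np.eye(4);T[:3,:3]=R.from_euler('xyz',s['ee_rot']).as_matrix();T[:3,3]=s['eef_pos'];W=T@c['mount']
    else: W=np.linalg.inv(c['camera_from_world'])
    tag=f"{n}_{s['t']:.2f}"
    cv2.imwrite(f'pics/{tag}.png',im); np.savez(f'{tag}.npz',im=im,d=d,W=W,K=c['mtx'])
    return tag
def cloud(tag):
    z=np.load(tag+'.npz');d=z['d'];K=z['K'];W=z['W']
    v,u=np.mgrid[:d.shape[0],:d.shape[1]]
    P=np.stack([(u-K[0,2])/K[0,0]*d,(v-K[1,2])/K[1,1]*d,d,np.ones_like(d)],-1)@W.T
    P=P[...,:3];P[d==0]=np.nan
    return z['im'],P
E
python3 -c "
from h import *
print(arm.get_state())
for n in('top','side'):print(grab(n))"; ls pics
```

```text
{'t': 0.0, 'q': array([ 1.61711232e+00,  3.59371832e-01,  1.10220796e-02, -3.58220223e-04,
       -1.22410999e+00, -2.88086895e-01]), 'qd': array([ 0.00020725,  0.00027871,  0.00014019, -0.0012475 , -0.00043751,
        0.00055034]), 'joint_efforts': array([ 8.90422180e-04, -5.82717454e+01,  2.93053311e+01,  6.99704066e+00,
        7.08638050e-03, -1.61672356e-04]), 'eef_pos': array([0.16152836, 0.65487136, 0.23361496]), 'ee_rot': array([ 3.13990210e+00, -1.49784278e-04, -2.41892769e-01]), 'force': array([ 0.67671347, -0.51807254, -0.0627977 ]), 'moment': array([ 0.01639859,  0.00715324, -0.00882431]), 'gripper_force': 0.0, 'width': 0.08757620466559744}
top_0.00
side_0.05
side_0.05.png
top_0.00.png
```

View pics/top_0.00.png

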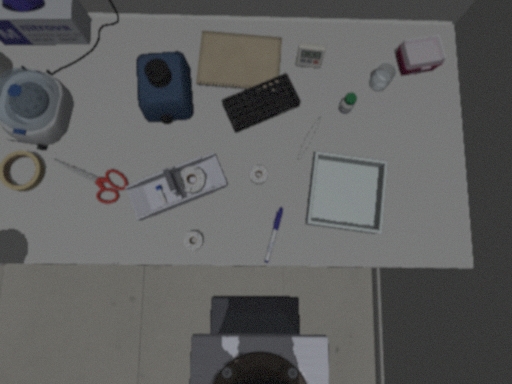

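View pics/side_0.05.png

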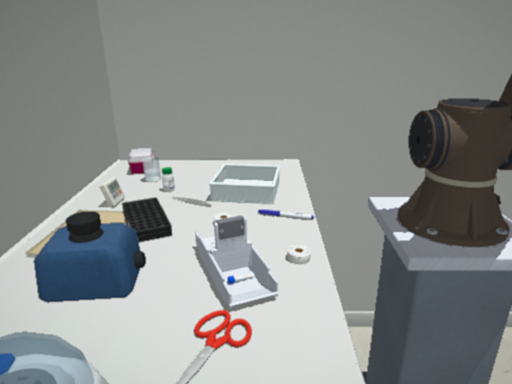

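The top view shows the caddy at about (178,187). The tube, with its blue cap, is in the left bay at (158,193), and the large label roll is in the right bay at (192,180). The small rolls at (259,175) and (193,240) are decoys, and the white tray is at (346,192). Next I'll measure these and enlarge the caddy.

```bash
python3 -c "
from h import *
im,P=cloud('top_0.00')
np.set_printoptions(precision=3,suppress=True)
for n,(u,v) in dict(plate=(178,180),tube=(158,193),lab=(197,178),floor=(346,192),tbl=(270,200),bl=(140,218),tl=(128,187),tr=(215,156),br=(227,184),d1=(259,171),d2=(193,235)).items(): print(n,P[v,u])
# tray rim
g=P[145:236,300:392];m=(g[...,2]>.04)&(g[...,2]<.06);q=g[m][:,:2].astype(np.float32);print('tray',cv2.minAreaRect(q))
g=P[145:225,120:235];m=(g[...,2]>.01)&(g[...,2]<.13);q=g[m];print('caddy',cv2.minAreaRect(q[:,:2].astype(np.float32)),len(q))
q2=q[q[:,2]>.085];print('plate',cv2.minAreaRect(q2[:,:2].astype(np.float32)),q2.mean(0),len(q2),q2[:,2].max())
c=cv2.resize(im[140:225,115:240],None,fx=6,fy=6,interpolation=2);cv2.imwrite('pics/crop1.png',c)
"
```

```text
plate [0.508 0.198 0.032]
tube [0.48  0.25  0.005]
lab [0.514 0.153 0.03 ]
floor [ 0.489 -0.21   0.006]
tbl [ 0.467 -0.023  0.002]
bl [0.416 0.281 0.036]
tl [0.488 0.314 0.036]
tr [0.572 0.113 0.017]
br [ 0.506  0.083 -0.   ]
d1 [0.536 0.005 0.017]
d2 [0.379 0.16  0.018]
tray ((0.4816659092903137, -0.20178091526031494), (0.17417243123054504, 0.174070343375206), 82.70533752441406)
caddy ((0.5096780061721802, 0.21628597378730774), (0.12575873732566833, 0.24041204154491425), 22.5977725982666) 2342
plate ((0.4931654930114746, 0.20261117815971375), (0.05904082953929901, 0.015012017451226711), 22.500438690185547) [0.491 0.201 0.106] 193 0.11189567624896113
```

View pics/crop1.png

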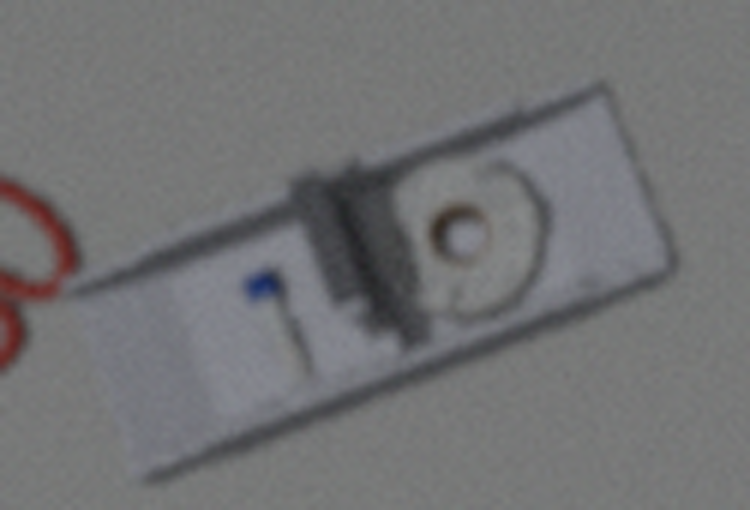

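The caddy and the tube's bay are confirmed: the tube is in the +y-side bay with its cap, and the big disc is in the other. I'll move above the grip first.

>>> {"api": "move_arm", "payload": {"rows": "0 0 0 0.043 0.036 0 0.0876;0 0 0 0.043 0.036 0 0.0876;0 0 0 0.043 0.036 0 0.0876;0 0 0 0.043 0.036 0 0.0876;0 0 0 0.043 0.036 0 0.0876;0 0 0 0.043 0.036 0 0.0876;0 0 0 0.043 0.036 0 0.0876;0 0 0 0.043 0.036 0 0.0876"}}

```text
t: 1.1
eef_pos: [0.4273, 0.2917, 0.2345]
ee_rot: [-3.142, 0.0, -0.242]
force: [0.4, 0.2, 0.0]
width: 0.0878
gripper_force: 0.0
```

>>> {"api": "move_arm", "payload": {"rows": "0 0 0 0.043 0.036 0 0.0876;0 0 0 0.043 0.036 0 0.0876;0 0 -9.1 0 0 0 0.0876;0 0 -9.1 0 0 0 0.0876;0 0 -9.1 0 0 0 0.0876;0 0 -9.1 0 0 0 0.0876;0 0 0 0 0 0 0.0876;0 0 0 0 0 0 0.0876", "squeeze": 40}}

```text
t: 2.1
eef_pos: [0.4928, 0.2028, 0.2344]
ee_rot: [3.142, 0.0, 0.39]
force: [0.3, -1.0, -0.0]
width: 0.0877
gripper_force: 0.0
```

```bash
python3 -c "
from h import *
np.set_printoptions(precision=3,suppress=True)
s=arm.get_state();print(s['t'],s['q'],s['eef_pos'],s['ee_rot'])
t=grab('wrist');im,P=cloud(t);print(t)
g=P.reshape(-1,3);g=g[(g[:,2]>.095)&(g[:,2]<.116)&(abs(g[:,0]-.49)<.08)&(abs(g[:,1]-.2)<.08)]
print(len(g),cv2.minAreaRect(g[:,:2].astype(np.float32)),g.mean(0))
"; mv pics/wrist*.png pics/w1.png
```

```text
2.1 [ 0.759  0.125 -0.3   -0.    -1.146  1.202] [0.493 0.203 0.234] [3.142 0.    0.39 ]
wrist_2.10
1019 ((0.49731147289276123, 0.2048359364271164), (0.05925974249839783, 0.013608235865831375), 22.56447982788086) [0.499 0.205 0.106]
```

View pics/w1.png

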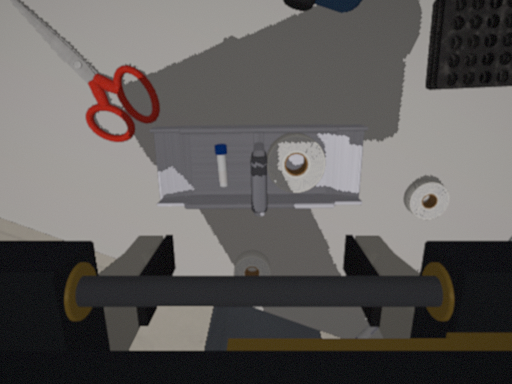

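The wrist view shows the plate upright at (259,180), the tube at (222,165) in one bay, and the large roll at (297,163) in the other. The closing line is already centred on the plate, so I'll descend and grip.

>>> {"api": "move_arm", "payload": {"rows": "0 0 0 0.003 0 0.05 0.0876;0 0 0 0 0 0.05 0.0876;0 0 0 0 0 0.035 0.0876;0 0 0 0 0 0.02 0.0876;0 0 0 0 0 0 0.0876;0 0 0 0 0 0 0.04;0 0 0 0 0 0 0.02;0 0 0 0 0 0 0.01", "squeeze": 40}}

```text
t: 3.15
eef_pos: [0.4961, 0.2043, 0.0804]
ee_rot: [-3.141, -0.002, 0.393]
force: [-0.3, 0.1, 0.6]
width: 0.0632
gripper_force: 0.0
```

>>> {"api": "move_arm", "payload": {"rows": "0 0 0 0 0 0 0.005;0 0 0 0 0 0 0.005;0 0 0 0 0 0 0.005;0 0 0 0 0 0 0.005", "squeeze": 40}}

```text
t: 3.65
eef_pos: [0.4957, 0.204, 0.0795]
ee_rot: [3.142, 0.0, 0.394]
force: [-0.9, -0.2, 0.4]
width: 0.0233
gripper_force: 0.0
```

>>> {"api": "move_arm", "payload": {"rows": "0 0 0 0 0 0 0.005;0 0 0 0 0 0 0.005;0 0 0 0 0 0 0.005;0 0 0 0 0 0 0.005", "squeeze": 40}}

```text
t: 4.15
eef_pos: [0.4957, 0.204, 0.0795]
ee_rot: [3.142, 0.0, 0.393]
force: [-0.3, -0.8, -0.5]
width: 0.0136
gripper_force: 40.0
```

Gripped at 13.6 mm and 40 N. Lifting gently.

>>> {"api": "move_arm", "payload": {"rows": "0 0 0 0 0 -0.005 0.005;0 0 0 0 0 -0.015 0.005;0 0 0 0 0 -0.025 0.005;0 0 0 0 0 -0.03 0.005;0 0 0 0 0 -0.02 0.005;0 0 0 0 0 -0.01 0.005;0 0 0 0 0 -0.005 0.005;0 0 0 0 0 0 0.005"}}

```text
t: 5.15
eef_pos: [0.4955, 0.2039, 0.1893]
ee_rot: [-3.142, 0.0, 0.393]
force: [-0.2, -0.5, -4.2]
width: 0.0136
gripper_force: 40.0
```

```bash
python3 -c "
from h import *
t=grab('wrist');im,P=cloud(t);c=cv2.resize(im[60:260,90:420],None,fx=2,fy=2);cv2.imwrite('pics/w2.png',c)"
```

```text
(no output)
```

View pics/w2.png

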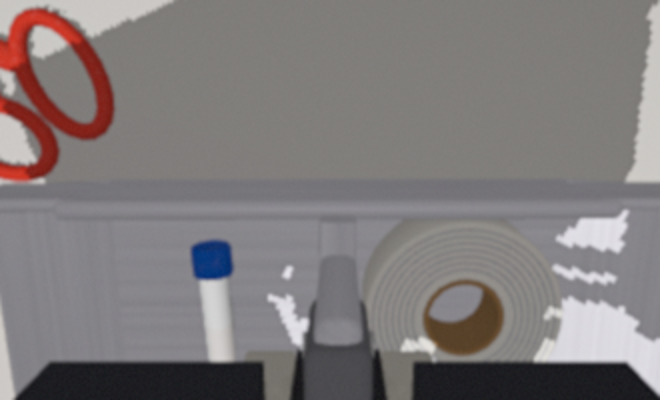

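The caddy is lifted level, with the tube at crop (215,300) and the roll at (462,315) both in their bays. Next I'll carry it to the tray side.

>>> {"api": "move_arm", "payload": {"rows": "0 0 0 -0.003 0.01 0 0.005;0 0 0 -0.006 0.02 0 0.005;0 0 0 -0.01 0.03 0 0.005;0 0 0 -0.013 0.04 0 0.005;0 0 0 -0.013 0.04 0 0.005;0 0 0 -0.013 0.04 0 0.005;0 0 0 -0.013 0.04 0 0.005;0 0 0 -0.013 0.04 0 0.005"}}

```text
t: 6.2
eef_pos: [0.5171, -0.071, 0.1895]
ee_rot: [3.142, 0.0, 0.393]
force: [0.0, -0.7, -3.9]
width: 0.0138
gripper_force: 40.0
```

>>> {"api": "move_arm", "payload": {"rows": "0 0 0 -0.013 0.04 0 0.005;0 0 0 -0.013 0.04 0 0.005;0 0 0 -0.013 0.04 0 0.005;0 0 0 -0.013 0.04 0 0.005;0 0 0 -0.013 0.04 0 0.005;0 0 0 -0.01 0.03 0 0.005;0 0 0 -0.006 0.02 0 0.005;0 0 0 -0.003 0.01 0 0.005"}}

```text
t: 7.2
eef_pos: [0.5392, -0.342, 0.1891]
ee_rot: [-3.141, 0.001, 0.392]
force: [0.5, 0.4, -3.2]
width: 0.0138
gripper_force: 40.0
```

```bash
python3 -c "
from h import *
np.set_printoptions(precision=3,suppress=True)
s=arm.get_state();print(s['t'],s['q'],s['eef_pos'],s['ee_rot'],s['force'])
t=grab('side');im,P=cloud(t);z=[grab('wrist')];im2,_=cloud(z[0])
c=np.vstack([cv2.resize(im2[60:260,:],(600,234)),cv2.resize(im[60:260,120:420],(500,333))[:, :].copy() if 0 else cv2.resize(im[40:240,120:460],(600,353))]);cv2.imwrite('pics/c3.png',c)"
```

```text
7.2 [-0.26   0.331 -0.136 -0.    -1.105  2.223] [ 0.539 -0.342  0.189] [-3.141  0.001  0.392] [ 0.473  0.406 -3.203]
```

View pics/c3.png

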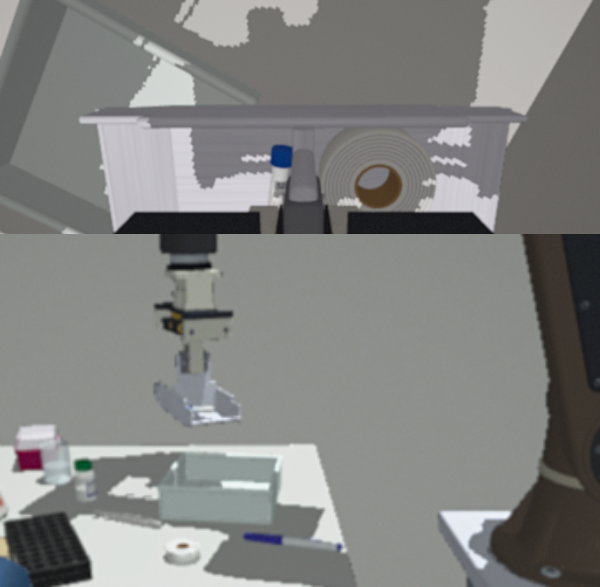

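The tube has rolled against the divider (280,175) and is still inside. The caddy hangs by the tray's right side, as planned. I'll work out tilt rows that pivot about the lip, 40 mm short of the tray centre.

```bash
python3 -c "
from h import *
np.set_printoptions(precision=4,suppress=True)
tray=np.array([.482,-.202]);yaw=.392
d=np.array([-np.sin(yaw),np.cos(yaw)])
s=arm.get_state();p=s['eef_pos'];R0=R.from_euler('xyz',[np.pi,0,yaw])
prev=p;Rp=R0
for th in list(range(5,56,5)):
    t=np.radians(th);lo=.112*np.cos(t)-.076*np.sin(t);dr=.112*np.sin(t)+.076*np.cos(t)
    lz=.124-(.124-.085)*min(1,th/25)
    g=np.r_[tray+(-.04-lo)*d,lz+dr]
    Rn=R0*R.from_rotvec([-t,0,0]);q=g+Rn.as_matrix()[:,2]*.011
    print(th,q,Rp.inv().apply(q-prev)); prev=q;Rp=Rn
"
```

```text
5 [ 0.5377 -0.3368  0.1907] [ 0.     -0.0049 -0.0015]
10 [ 0.5351 -0.3305  0.1919] [-0.     -0.0068 -0.0017]
15 [ 0.5322 -0.3234  0.1924] [ 0.     -0.0074 -0.0018]
20 [ 0.529  -0.3157  0.1922] [-0.     -0.0081 -0.002 ]
25 [ 0.5256 -0.3074  0.1912] [-0.     -0.0088 -0.0022]
30 [ 0.5219 -0.2986  0.1973] [ 0.     -0.0061 -0.0095]
35 [ 0.5181 -0.2893  0.2025] [-0.     -0.0061 -0.0095]
40 [ 0.5141 -0.2796  0.2068] [-0.     -0.0061 -0.0095]
45 [ 0.51   -0.2697  0.2102] [ 0.     -0.0061 -0.0095]
50 [ 0.5058 -0.2595  0.2126] [-0.     -0.0061 -0.0095]
55 [ 0.5015 -0.2491  0.214 ] [-0.     -0.0061 -0.0095]
```

>>> {"api": "move_arm", "payload": {"rows": "-5 0 0 0 -0.005 -0.0015 0.005;-5 0 0 0 -0.007 -0.0017 0.005;-5 0 0 0 -0.0074 -0.0018 0.005;-5 0 0 0 -0.008 -0.002 0.005"}}

```text
t: 7.8
eef_pos: [0.5295, -0.3131, 0.193]
ee_rot: [2.79, -0.002, 0.395]
force: [-1.1, -1.7, -4.0]
width: 0.0136
gripper_force: 40.0
```

>>> {"api": "move_arm", "payload": {"rows": "-5 0 0 0 -0.009 -0.002 0.005;-5 0 0 0 -0.006 -0.0095 0.005;-5 0 0 0 -0.006 -0.0095 0.005;-5 0 0 0 -0.006 -0.0095 0.005;-5 0 0 0 -0.006 -0.0095 0.005;-5 0 0 0 -0.006 -0.0095 0.005;-5 0 0 0 -0.006 -0.0095 0.005;0 0 0 0 0 0 0.005"}}

```text
t: 8.8
eef_pos: [0.5382, -0.2431, 0.2395]
ee_rot: [2.211, 0.024, 0.37]
force: [-0.5, 0.7, -3.5]
width: 0.0133
gripper_force: 40.0
```

```bash
python3 -c "
from h import *
np.set_printoptions(precision=3,suppress=True)
s=arm.get_state();print(s['t'],s['q'],s['eef_pos'],s['ee_rot'],s['force'])
t=grab('side');im,P=cloud(t);z=grab('wrist');im2,_=cloud(z);im3,_=cloud(grab('top'))
c=np.vstack([np.hstack([cv2.resize(im2,(400,300)),cv2.resize(im3[120:270,280:480],(400,300))]),cv2.resize(im[90:230,150:400],(800,300))[:, :]]);cv2.imwrite('pics/c4.png',c)"
```

```text
8.8 [ 0.139  0.109 -1.017  1.438 -0.913  0.591] [ 0.538 -0.243  0.24 ] [2.211 0.024 0.37 ] [-0.515  0.704 -3.481]
```

View pics/c4.png

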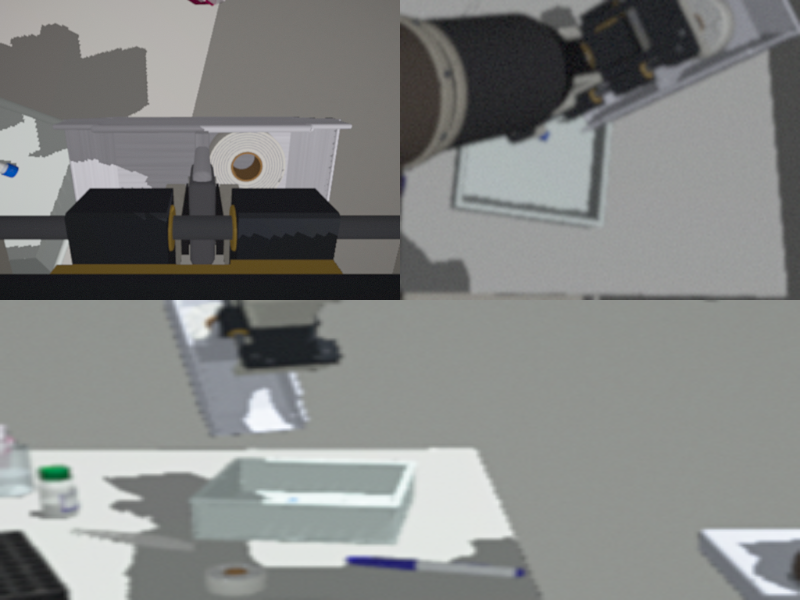

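The wrist panel shows the tube's bay empty and the roll still at (245,165). The tube's blue cap lies inside the tray, at about (543,133) in the top panel and (290,498) in the side panel. Levelling back now.

>>> {"api": "move_arm", "payload": {"rows": "5 0 0 0 0 0 0.005;6 0 0 0 0 0 0.005;7 0 0 0 0 0 0.005;7 0 0 0 0 0 0.005;7 0 0 0 0 0 0.005;7 0 0 0 0 0 0.005;7 0 0 0 0 0 0.005;7 0 0 0 0 0 0.005"}}

```text
t: 9.95
eef_pos: [0.537, -0.2453, 0.2406]
ee_rot: [3.14, 0.022, 0.365]
force: [0.2, -0.8, -3.5]
width: 0.0137
gripper_force: 40.0
```

```bash
python3 -c "
from h import *
np.set_printoptions(precision=3,suppress=True)
s=arm.get_state();print(s['t'],s['q'],s['eef_pos'],s['ee_rot'],s['force'])
Rc=R.from_euler('xyz',s['ee_rot']);Rt=R.from_euler('xyz',[np.pi,0,.393])
print(np.degrees((Rc.inv()*Rt).as_rotvec()),Rt.inv().apply(np.array([.49,.204,.21])-s['eef_pos']))
"
```

```text
9.95 [-0.09   0.225 -0.166  0.012 -1.199  2.022] [ 0.537 -0.245  0.241] [3.14  0.022 0.365] [ 0.201 -0.823 -3.493]
[ 0.074  1.239 -1.581] [ 0.129 -0.433  0.031]
```

>>> {"api": "move_arm", "payload": {"rows": "0 1.24 -1.58 0 0 0 0.005;0 0 0 0.003 -0.01 0 0.005;0 0 0 0.006 -0.02 0 0.005;0 0 0 0.009 -0.03 0 0.005;0 0 0 0.012 -0.04 0 0.005;0 0 0 0.012 -0.04 0 0.005;0 0 0 0.012 -0.04 0 0.005;0 0 0 0.012 -0.04 0 0.005"}}

```text
t: 10.95
eef_pos: [0.5128, -0.0155, 0.2386]
ee_rot: [3.136, 0.002, 0.393]
force: [-0.2, -0.2, -3.4]
width: 0.0139
gripper_force: 40.0
```

>>> {"api": "move_arm", "payload": {"rows": "0 0 0 0.012 -0.04 0 0.005;0 0 0 0.012 -0.04 0 0.005;0 0 0 0.012 -0.04 0 0.005;0 0 0 0.012 -0.04 0 0.005;0 0 0 0.009 -0.03 0 0.005;0 0 0 0.006 -0.02 0 0.005;0 0 0 0.001 -0.003 0 0.005;0 0 0 0 0 0 0.005"}}

```text
t: 11.95
eef_pos: [0.4913, 0.2038, 0.2369]
ee_rot: [3.136, 0.003, 0.393]
force: [-0.4, -1.2, -3.4]
width: 0.0137
gripper_force: 40.0
```

```bash
python3 -c "
from h import *
np.set_printoptions(precision=3,suppress=True)
s=arm.get_state();print(s['t'],s['eef_pos'],s['ee_rot'],s['force'])
im3,_=cloud(grab('top'));im2,P=cloud(grab('wrist'));im,_=cloud(grab('side'))
c=np.vstack([np.hstack([cv2.resize(im2,(400,300)),cv2.resize(im3[140:245,290:430],(400,300))]),cv2.resize(im[150:290,150:400],(540,300))[:, :400].repeat(1,1).copy() if 0 else cv2.resize(im[110:300,130:400],(800,300))]);cv2.imwrite('pics/c5.png',c)"
```

```text
11.95 [0.491 0.204 0.237] [3.136 0.003 0.393] [-0.391 -1.162 -3.362]
```

View pics/c5.png

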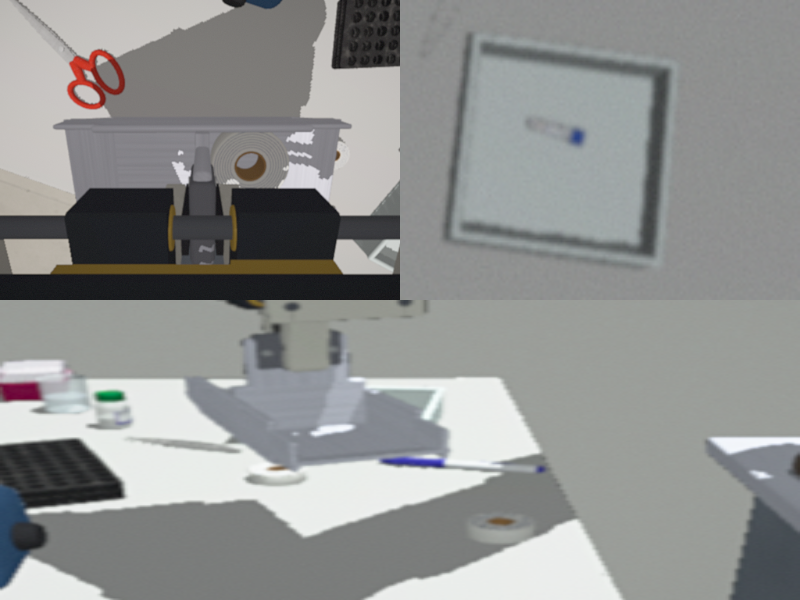

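The tube lies in the tray at (555,130) in the top panel, and the roll is in its bay at (248,160). Lowering the caddy at its old spot, which is clear.

>>> {"api": "move_arm", "payload": {"rows": "0 0 0 0 0 0.02 0.005;0 0 0 0 0 0.035 0.005;0 0 0 0 0 0.035 0.005;0 0 0 0 0 0.03 0.005;0 0 0 0 0 0.02 0.005;0 0 0 0 0 0.01 0.005;0 0 0 0 0 0.005 0.005;0 0 0 0 0 0 0.005"}}

```text
t: 13.1
eef_pos: [0.4918, 0.2032, 0.0823]
ee_rot: [3.136, 0.002, 0.393]
force: [0.1, -0.2, -4.6]
width: 0.0136
gripper_force: 40.0
```

>>> {"api": "move_arm", "payload": {"rows": "0 0 0 0 0 0.002 0.005;0 0 0 0 0 0.001 0.005;0 0 0 0 0 0 0.005"}}

```text
t: 13.48
eef_pos: [0.4919, 0.2034, 0.0798]
ee_rot: [3.136, 0.001, 0.393]
force: [-0.3, -2.0, 3.9]
width: 0.014
gripper_force: 40.0
```

In contact with the worktop, so I'm releasing and then rising.

>>> {"api": "move_arm", "payload": {"rows": "0 0 0 0 0 0 0.02;0 0 0 0 0 0 0.035;0 0 0 0 0 0 0.05;0 0 0 0 0 0 0.05;0 0 0 0 0 0 0.05;0 0 0 0 0 0 0.05"}}

```text
t: 14.22
eef_pos: [0.4915, 0.2032, 0.0789]
ee_rot: [3.136, 0.003, 0.393]
force: [-0.4, 0.3, -0.5]
width: 0.0498
gripper_force: 0.0
```

>>> {"api": "move_arm", "payload": {"rows": "0 0 0 0 0 -0.005 0.05;0 0 0 0 0 -0.015 0.05;0 0 0 0 0 -0.03 0.05;0 0 0 0 0 -0.04 0.05;0 0 0 0 0 -0.04 0.05;0 0 0 0 0 -0.03 0.05;0 0 0 0 0 0 0.05;0 0 0 0 0 0 0.05"}}

```text
t: 15.22
eef_pos: [0.4913, 0.2041, 0.2393]
ee_rot: [3.136, 0.002, 0.393]
force: [0.2, 0.7, 0.4]
width: 0.0501
gripper_force: 0.0
```

```bash
python3 -c "
from h import *
np.set_printoptions(precision=3,suppress=True)
t=grab('wrist');im2,P=cloud(t)
g=P.reshape(-1,3);g=g[(g[:,2]>.095)&(g[:,2]<.116)&(abs(g[:,0]-.49)<.08)&(abs(g[:,1]-.2)<.08)]
print(len(g),g.mean(0),g[:,2].max())
im,_=cloud(grab('side'));cv2.imwrite('pics/c6.png',np.hstack([cv2.resize(im2,(400,300)),cv2.resize(im[150:330,130:370],(400,300))]))"
```

```text
984 [0.495 0.205 0.106] 0.10954200623578064
```

View pics/c6.png

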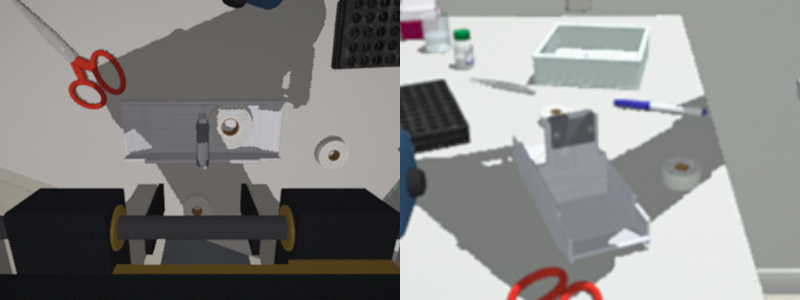

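The caddy stands upright on the worktop with its plate top at 0.108 m. The roll is in its bay at (231,127), the other bay is empty, and the gripper is clear.

```bash
python3 -c "
from station import arm
print(arm.job_done())"
```

```text
the job is handed in; nothing more can be done
None
```

The tube was tipped into the tray, the roll of labels stayed in its bay, and the caddy was set down upright and released at its original spot, about 0.4 m from the tray; the job is handed in (about 15 s used), but no verdict was returned.

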